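# Tighten the lug nut of the filter holder with the fork spanner

## Robot

A 6-joint arm with a two-finger parallel gripper is mounted at the origin on a cart in front of the work surface, level with it; the furniture and walls round the work are solid. World frame = base frame: x ahead of the robot, y to its left, z up, the work surface at z = 0. Lengths are in m, angles in rad, forces in N, time in s.
With the tool pointing down it reaches from about 0.35 to 0.775 m from the base axis. Payload 5.5 kg.
Tool frame: the origin (TCP) lies at the very end of the fingers, on their centre line; the grasp point (between the pads) lies 19 mm behind it (grip_point_offset is the distance from the TCP to the grasp point, in m); z points along the fingers, y is the direction in which the jaws open and shut (so a half turn about z gives the same grasp; the last joint's range is limited). The gripper opens to 85 mm and grips with 20 to 120 N. Pads are 22 mm wide; open, the fingers measure 114 mm over their backs; the gripper's body (76 mm by 85 mm) begins 54 mm behind the grasp point. The pads swing forward as they close: fully open they stand 13 mm farther back than shut.
Start: joints at [1.072, 0.313, 0.046, 1.304, 0, 1.431], TCP at [0.202, 0.538, 0.231] pointing down, gripper open.
Joint ranges: [-2.76, 2.76], [-0.86, 1.69], [-1.03, 1.26], [-2.2, 2.34], [-1.47, 1.5], [-3.14, 3.14]. Speed limits (rad/s): [2.57, 2.57, 3.14, 3.14, 3.14, 3.14].

## Interface

Orientations are given as a unit quaternion [w, x, y, z].
In Python, from workcell import * gives the robot as it stands.
- The arm moves only by the shell command python3 -m crank 'ROWS' [OPENING] [FORCE]. ROWS is a JSON object of lists of equal length, an entry for each row: "travel": the shift along the tool's x, y, z in units of 40 mm (1.0 is 40 mm), a list of three; "turn": the turn about the tool's z in rad. In form: {"travel": [[x, y, z], ...], "turn": [turn, ...]}. A call has 1 to 5 rows; each row is the pose to reach, as a shift and turn from the pose commanded when the call began, along the tool's axes at that moment; what a row does not reach only later rows make up. A row lasts 1/12 s, in which the tool goes at most 41.7 mm and 7.16 degrees, less where a joint would pass 70% of its speed; a pose out of reach is approached as far as the arm can. A call with a gripper value outside its range is refused whole. OPENING is the finger opening in mm, from 0 to 85.4, set as the call begins (- or left out, the last holds). The fingers move at their own pace and stop on an object; FORCE is the grip in N (left out, the last holds). Time passes only in rows, so rows that repeat a pose let the fingers close. It gives the time, the measured TCP pose, the force and the opening at its end, in the units of the state.
- get_state(): the state, without advancing time (a new reading comes with each control period).
- read_camera(name): name is "scene" or "top"; returns a dict with "image" (400x640x3 uint8, red, green, blue), "K" (3x3 intrinsics, pixels), "R" (3x3) and "t" (3): a world point X has camera coordinates R X + t. Camera axes: x right, y down, z forward; pixel columns grow to the right and rows downward; lengths in m; the calibration is good to about 2 mm. A picture is of the moment at which its call begins. There is no depth.
- hand_in(): hands the job in, once; it reports no verdict.
The state is a dict: "clock": time; "joint_pos": joint angles; "qvel": joint speeds; "tau": joint torques, N m; "tcp_pos": TCP position; "orientation": TCP orientation; "wrist_force": force on the tool from outside, world axes, zero at the start; "ft_torque": the same for the moment, N m; "finger_gap": finger opening in m.
Only numpy, scipy, OpenCV 4.12 (cv2) and the standard library are available. Lean on these libraries where they do the work, as an engineer would, in place of code of your own. Each camera call takes 0.05 s, during which the arm holds its last target. There are 200 camera calls.

## Task

Tighten the brass lug nut of the filter holder with the open-jawed fork spanner: turn it clockwise until its red lug points at the red mark between the cheek plates. The plates leave room only for short swings, so after the first stroke lift the spanner off, swing back and seat it on the next lug. Do not turn the nut with the fingers or disturb the ring spanner, and at the end lay the fork spanner flat on the open worktop, clear of the holder.

Things in the scene. Friction and masses are not known exactly. Their poses are not given: they have to be found in the camera images.
- clamp_nut (a joint): Brass six-lug nut: turn in rad, clockwise from above; 0 to 0.3 at start, 1.65 with the red lug at the mark, stop at 1.85. Stays where left; needs 0.06 N m. Lugs 60 deg apart, 9 mm wide, 20 to 45 mm from the axis, 30 to 54 mm above the worktop. Red lug's angle from nut_axis x, counter-clockwise: 1.65 - value. At first it is out of reach; take the plain lug next clockwise, 1.047 rad on, then the red.
- nut_axis (a point): On the nut's axis, 40 mm up, fixed to the filter holder (grey base 155x270x14 mm). z up; x points out along the red mark, midway between two upright cheek plates: radial, at +60 and -60 deg from x, 80 to 144 mm from the axis, 8 mm thick, tops 72 mm above the worktop. A held spanner can swing 38 deg either side of x. Third such plate 60 mm behind the axis. Nut's screw end tops out at 60 mm.
- fork_mid (a point): Middle of the fork spanner's handle (blue sleeve, 15 wide, 20 tall, 194 mm over all, 0.16 kg), 10 mm above its underside. x to the jaw: two prongs 62 to 86 mm ahead, 18 tall, gap 22 mm, open to +x. Lower it over a lug, handle pointing straight out from the nut: this point is then 114 mm from the axis, 40 mm up. Turning, the lug lags the handle by 0.16 rad (play). Handle end 108 mm behind.
- ring_mid (a point): Bystander: the same point on the ring spanner, which has the same handle and blue sleeve but a closed round ring, 38 mm across, for a head, too small for the lugs. It stays where it lies. The two spanners lie side by side in either order. A tall white dispenser (front 0.6 m ahead of the base, 0.07 m right to 0.11 m left) stands between them and the holder: carry past in front of it.

How it is judged:
On the way, in this order (a step that is already met when the one before it is completed fails the run):
1. the first stroke has turned the nut part of the way (past 0.5 rad), with the fork spanner at it (its middle within 0.14 m of the axis) (value of joint clamp_nut above 0.5 rad and horizontal distance between fork_mid and nut_axis below 0.14 m), for 0.1 s.
2. the fork spanner is lifted off the nut (its middle more than 66 mm above the worktop) before the nut is home (height (world z) of fork_mid above 0.066 m and value of joint clamp_nut below 1.4 rad), for 0.1 s.
3. a further stroke has brought the red lug to the mark (value of joint clamp_nut above 1.45 rad), for 0.1 s.
At the end, for the whole second after the job is handed in: The red lug is at the red mark, at most 0.2 rad (11 degrees) short of it (joint above 1.45; stop at 1.85), and the fork spanner lies flat on the worktop, at rest, its middle below 16 mm, within 10 degrees of level, over 0.1 m from the nut axis (value of joint clamp_nut above 1.45 rad and height (world z) of fork_mid below 0.016 m and angle between fork_mid's own z axis and vertical below 0.17 rad and horizontal distance between fork_mid and nut_axis above 0.1 m and linear speed of fork_spanner below 0.02 m/s); the robot touches nothing.
It fails at once if the fingers push the nut (contact force between the fingers and clamp_nut above 2 N).
It fails at once if the ring spanner is moved more than 30 mm (distance of ring_mid from where it was at the start of the episode above 0.03 m).
It also fails if it takes over 72 s, if anything falls off the work surface, if the arm or the gripper's body presses on something with over 40 N, if the wrist force passes 120 N, or if a joint passes its speed limit or range.

## Working session

There is one attempt and no reset: what is moved stays moved. The work goes in short steps, Python scripts to look and compute and a shell command to move; the robot and the scene stay as the last step left them, time stands still between calls to the robot, and variables do not carry over. Pictures are saved under pics/ and viewed, about 8 in all and at most 12, crops included, and the job is handed in when it is done.

```bash
mkdir -p pics; ls
python3 - <<'E'
from workcell import *
import cv2
for n in("scene","top"):
    r=read_camera(n); cv2.imwrite(f"pics/{n}0.png",r["image"][:,:,::-1])
    print(n,r["K"].tolist(),r["R"].round(3).tolist(),r["t"].round(3).tolist())
print(get_state())
E
```

```text
pics
scene [[436.1405563657046, 0.0, 318.9021580935302], [0.0, 436.1405563657046, 200.0481992487042], [0.0, 0.0, 1.0]] [[0.616, -0.787, 0.014], [-0.493, -0.399, -0.773], [0.614, 0.47, -0.634]] [-0.32, 0.301, 0.791]
top [[418.28060210294973, 0.0, 318.6824519648882], [0.0, 418.28060210294973, 200.25353374596202], [0.0, 0.0, 1.0]] [[-0.008, -1.0, -0.007], [-0.987, 0.009, -0.163], [0.163, 0.005, -0.987]] [0.02, 0.538, 1.044]
{'clock': 0.1, 'joint_pos': array([ 1.07238644e+00,  3.13953950e-01,  4.50920748e-02,  1.30358174e+00,
       -2.13365062e-05,  1.43119214e+00]), 'qvel': array([ 0.00067589, -0.00159871,  0.00352181,  0.00151284, -0.0004558 ,
        0.00023892]), 'tau': array([ 3.41296778e-03, -4.81725740e+01,  2.99243993e+01,  1.27940890e-02,
       -8.07467245e-05, -8.17347512e-06]), 'tcp_pos': array([0.20171576, 0.53797807, 0.23048152]), 'orientation': array([-2.48183889e-04,  1.78441974e-01,  9.83950092e-01, -7.85433224e-04]), 'wrist_force': array([ 0.07615524, -0.40863647, -0.50811317]), 'ft_torque': array([-0.00597364,  0.01870798, -0.04102056]), 'finger_gap': 0.08554029152355398}
```

View pics/top0.png

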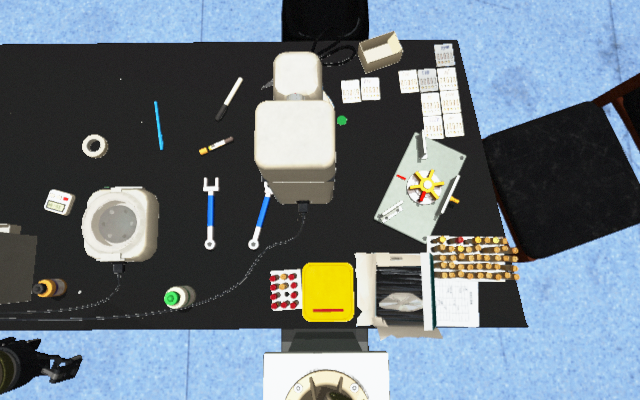

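View pics/scene0.png

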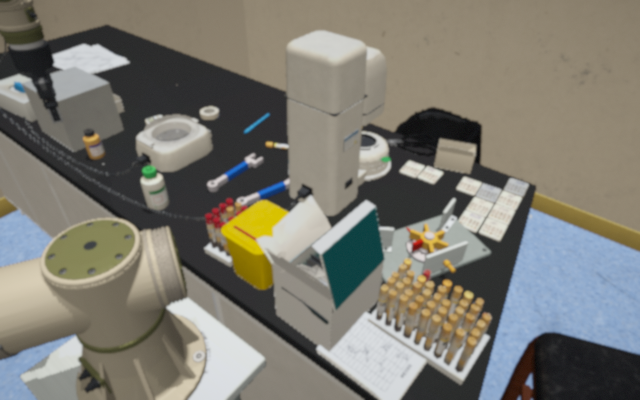

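The top view shows the fork spanner at about (210,185–245) with its jaw up (+x). The ring spanner is on its right at (262,210), and the holder's nut is at (425,185). Next I'll enlarge both areas.

Run:
```python
import cv2,numpy as np
a=cv2.imread("pics/top0.png")
l=cv2.resize(a[165:265,180:300],None,fx=3,fy=3,interpolation=2); h=cv2.resize(a[125:250,365:475],None,fx=4,fy=4,interpolation=2)
def ax(im,x0,y0,s):
    for i in range(0,im.shape[1],10*s): cv2.line(im,(i,0),(i,5 if i%(50*s) else 12),(0,255,0),1); (i%(20*s)==0) and cv2.putText(im,str(x0+i//s),(i,22),0,.35,(0,255,0))
    for i in range(0,im.shape[0],10*s): cv2.line(im,(0,i),(8,i),(0,255,0),1); cv2.putText(im,str(y0+i//s),(9,i+4),0,.35,(0,255,0))
ax(l,180,165,3);ax(h,365,125,4)
c=np.zeros((500,800,3),np.uint8);c[:300,:360]=l;c[:500,360:]=h
cv2.imwrite("pics/crop1.png",c)
```

```text
(no output)
```

View pics/crop1.png

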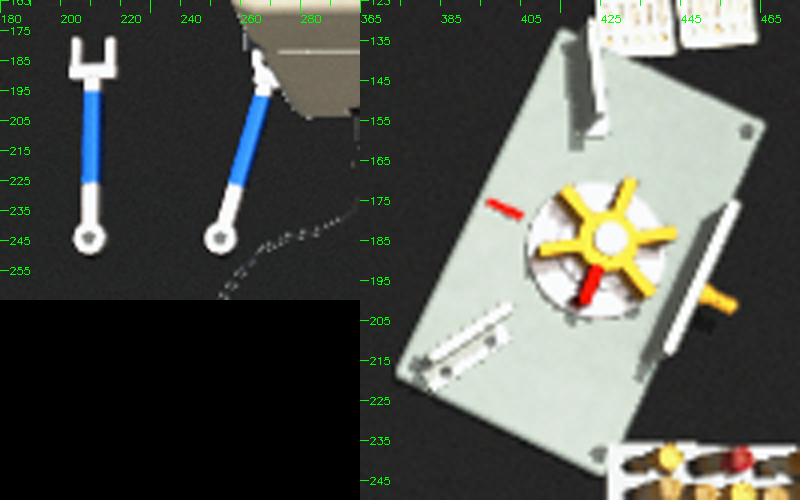

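```bash
cat > h.py <<'E'
from workcell import *
import numpy as np
def world(c,px,z):
    px=np.atleast_2d(px).astype(float);K,R,t=map(np.asarray,(c["K"],c["R"],c["t"]))
    d=(R.T@np.linalg.inv(K)@np.c_[px,np.ones(len(px))].T).T;o=-R.T@t
    return (o+d*((z-o[2])/d[:,2])[:,None])[:,:2]
ang=lambda v:np.arctan2(v[1],v[0])
E
python3 - <<'E'
from h import *
c=read_camera("top")
H=lambda p:np.array(p)/4+[365-90,125]
F=lambda p:np.array(p)/3+[180,165]
W=lambda p,z:world(c,p,z)
nut=W(H([[608,238]]),.06)[0];print("nut",nut)
m=W(H([[521,214],[488,203]]),.014);print("mark",m,ang(m[1]-m[0]),ang(m.mean(0)-nut))
b=W(H([[562,30],[765,122],[602,472],[397,373]]),.014);print("base",b,ang(b[0]-b[3]),ang(b[1]-b[2]),ang(b[0]-b[1]),ang(b[3]-b[2]))
print("plates",[ (ang(p-nut),np.linalg.norm(p-nut)) for p in W(H([[590,20],[600,125],[510,308],[418,362]]),.072)])
print("lugs",[(ang(p-nut),np.linalg.norm(p-nut)) for p in W(H([[583,303],[540,250],[567,190],[630,180],[675,233],[650,293]]),.054)])
f=W(F([[77,40],[110,40],[89,254]]),.018);tip=f[:2].mean(0);print("fork",f,ang(tip-f[2]),np.linalg.norm(tip-f[2]),"mid",f[2]+(tip-f[2])*108/194)
s=W(F([[92,90],[90,183]]),.02);print("sleeve",s,ang(s[0]-s[1]))
s=W(F([[264,95],[236,188]]),.02);print("ring sleeve",s)
E
```

```text
nut [ 0.57439335 -0.26393815]
mark [[ 0.60070397 -0.21813669]
 [ 0.60849645 -0.19621907]] 1.2291990996855822 1.0817348414273167
base [[ 0.72949992 -0.25160222]
 [ 0.66303796 -0.38633175]
 [ 0.42702923 -0.26405901]
 [ 0.49362237 -0.1314704 ]] -0.4710578179108754 -0.47801122726495016 1.1125237199915103 1.1053472522082786
plates [(np.float64(0.05305719523375698), np.float64(0.14253615604142197)), (np.float64(0.06304375892572353), np.float64(0.07195465439248713)), (np.float64(2.180736068440611), np.float64(0.08203845278574884)), (np.float64(2.1398332983449464), np.float64(0.15012912989080063))]
lugs [(np.float64(2.758412433069848), np.float64(0.04451784592285008)), (np.float64(1.71704344635585), np.float64(0.043229900766358964)), (np.float64(0.6143012339361459), np.float64(0.04075989959836653)), (np.float64(-0.4221485422813058), np.float64(0.04340430679675306)), (np.float64(-1.4797472870514645), np.float64(0.0452313903952591)), (np.float64(-2.4911584734496635), np.float64(0.044170579748030375))]
fork [[0.60530989 0.31970198]
 [0.60503251 0.29001247]
 [0.41406861 0.30227729]] 0.013499481815420253 0.19112000167281978 mid [0.52045562 0.30371354]
sleeve [[0.55919638 0.30410529]
 [0.47608276 0.30301807]] 0.013080345726180153
ring sleeve [[0.5532903  0.15074986]
 [0.47057373 0.17438185]]
```

The fork is at (0.520, 0.304), heading about 0.013. The nut is at (0.574, −0.264), holder x is about 1.105, and the nut value is about 0.02. I'll move above the fork's handle next.

```bash
cat >> h.py <<'E'
def pose():
    s=get_state();w,x,y,z=s["orientation"]
    return np.r_[s["tcp_pos"],np.arctan2(2*(x*y+w*z),1-2*(y*y+z*z))]
def units(*targets):   # each target: x,y,z,alpha(tool-x heading); relative to the present pose
    p=pose();a=p[3];print("pose",p.round(4),"t",round(get_state()["clock"],2))
    for q in targets:
        d=np.array(q)-p;print(np.round([d[:2]@[np.cos(a),np.sin(a)]/.04,d[:2]@[np.sin(a),-np.cos(a)]/.04,-d[2]/.04],2),"turn",round(-((d[3]+np.pi)%(2*np.pi)-np.pi),3))
nut=np.array([.5744,-.2639]);psi=1.105
def seat(th,z,r=.114,off=.0):  # th from holder x; tool heading = handle angle
    a=psi+th;return (*(nut+(r+off)*np.array([np.cos(a),np.sin(a)])),z,a)
E
python3 -c "
from h import *
units((.5205,.3037,.10,3.155),(.5205,.3037,.004,3.155))"
```

```text
pose [0.2017 0.538  0.2306 2.7827] t 0.15
[-9.52 -2.69  3.26] turn -0.372
[-9.52 -2.69  5.66] turn -0.372
```

```bash
python3 -m crank '{"travel":[[-0.7,-0.2,0.2],[-1.6,-0.45,0.5],[-2.5,-0.7,0.8],[-3.4,-0.95,1.1],[-4.3,-1.2,1.4]],"turn":[-0.05,-0.12,-0.19,-0.27,-0.372]}' 85 40; python3 -c "
from h import *
units((.5205,.3037,.10,3.155),(.5205,.3037,.004,3.155))"
```

```text
clock: 0.57
tcp_pos: [0.3469, 0.4319, 0.1746]
orientation: [-0.0, -0.009, 1.0, 0.0]
wrist_force: [0.9, 0.9, -0.0]
finger_gap: 0.0849
pose [ 0.3469  0.4319  0.1746 -3.1235] t 0.57
[-4.28 -3.28  1.87] turn 0.005
[-4.28 -3.28  4.27] turn 0.005
```

```bash
python3 -m crank '{"travel":[[-0.7,-0.5,0.3],[-1.5,-1.1,0.6],[-2.2,-1.7,0.9],[-2.9,-2.2,1.2],[-3.5,-2.7,1.4]],"turn":[0,0,0,0,0]}' >/dev/null;  python3 -m crank '{"travel":[[-0.3,-0.25,0.2],[-0.5,-0.4,0.4],[-0.5,-0.4,0.4]],"turn":[0,0,0]}'; python3 -c "
from h import *
units((.5205,.3037,.10,3.155),(.5205,.3037,.004,3.155))"
```

```text
clock: 1.23
tcp_pos: [0.5079, 0.3097, 0.1012]
orientation: [-0.001, -0.005, 1.0, -0.001]
wrist_force: [-0.7, -0.4, -0.9]
finger_gap: 0.085
pose [ 0.5079  0.3097  0.1012 -3.1307] t 1.23
[-0.31 -0.15  0.03] turn -0.003
[-0.31 -0.15  2.43] turn -0.003
```

```bash
python3 -m crank '{"travel":[[-0.31,-0.15,0.5],[-0.31,-0.15,1.2],[-0.31,-0.15,1.9],[-0.31,-0.15,2.4],[-0.31,-0.15,2.4]],"turn":[0,0,0,0,0]}'; python3 -m crank '{"travel":[[0,0,0],[0,0,0],[0,0,0],[0,0,0],[0,0,0]],"turn":[0,0,0,0,0]}' 0 80; python3 -m crank '{"travel":[[0,0,0],[0,0,0],[0,0,0],[0,0,0],[0,0,0]],"turn":[0,0,0,0,0]}'; python3 -c "
from h import *
units((.5205,.3037,.10,3.155),(.5205,.3037,.004,3.155))
import cv2
r=read_camera('top');a=r['image'][150:270,170:290,::-1];cv2.imwrite('pics/g1.png',cv2.resize(a,None,fx=4,fy=4,interpolation=2))"
```

```text
clock: 1.65
tcp_pos: [0.5155, 0.3053, 0.0032]
orientation: [-0.004, -0.008, 1.0, -0.001]
wrist_force: [-0.4, -1.3, 0.3]
finger_gap: 0.0849
clock: 2.07
tcp_pos: [0.5211, 0.306, 0.0088]
orientation: [0.001, -0.007, 1.0, 0.001]
wrist_force: [0.4, 0.5, 0.1]
finger_gap: 0.0247
clock: 2.48
tcp_pos: [0.5209, 0.3056, 0.0087]
orientation: [0.001, -0.007, 1.0, 0.0]
wrist_force: [-1.1, -0.1, 6.4]
finger_gap: 0.0117
pose [ 0.5209  0.3056  0.0087 -3.1284] t 2.48
[ 0.01 -0.05 -2.28] turn -0.0
[ 0.01 -0.05  0.12] turn -0.0
```

View pics/g1.png

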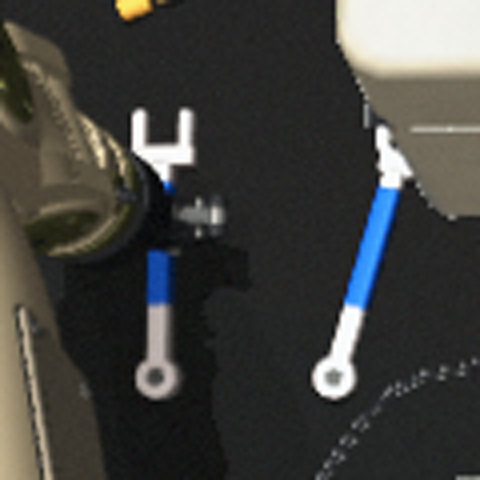

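The fingers sit around the sleeve with the fork still aligned. I'll lift and check that the grip holds, because the gap of 11.7 mm is less than the 15 mm sleeve.

```bash
python3 -m crank '{"travel":[[0,0,0],[0,0,0],[0,0,0],[0,0,0],[0,0,0]],"turn":[0,0,0,0,0]}';  python3 -m crank '{"travel":[[0,0,-0.3],[0,0,-0.8],[0,0,-1.4],[0,0,-2],[0,0,-2]],"turn":[0,0,0,0,0]}'; python3 -c "
from h import *
units((.47,.25,.15,3.155))
import cv2
r=read_camera('scene');a=r['image'][110:230,180:310,::-1];cv2.imwrite('pics/g2.png',cv2.resize(a,None,fx=4,fy=4,interpolation=2))"
```

```text
clock: 2.95
tcp_pos: [0.521, 0.3056, 0.0088]
orientation: [0.001, -0.007, 1.0, 0.0]
wrist_force: [-1.4, -0.9, 6.4]
finger_gap: 0.0117
clock: 3.37
tcp_pos: [0.5231, 0.3065, 0.0925]
orientation: [0.004, -0.007, 1.0, 0.002]
wrist_force: [0.9, -0.2, -0.9]
finger_gap: 0.0115
pose [ 0.5231  0.3065  0.0925 -3.1286] t 3.37
[ 1.35 -1.4  -1.44] turn -0.0
```

View pics/g2.png

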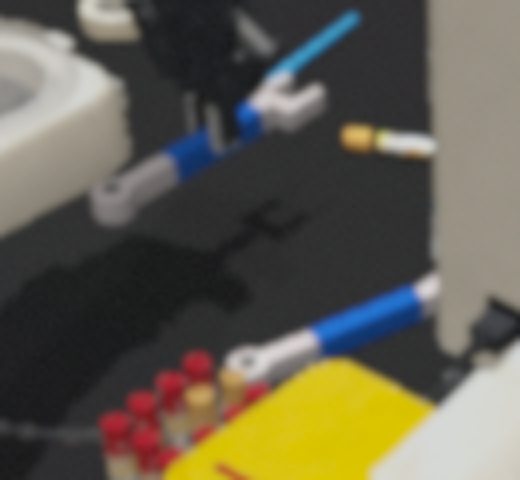

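The fork is held, level and clear of the worktop. Now I'll carry it past the front of the dispenser, turning as it goes.

```bash
python3 -m crank '{"travel":[[0.3,-0.5,-0.4],[0.7,-1.0,-0.9],[1.0,-1.6,-1.3],[1.3,-2.2,-1.6],[1.5,-2.7,-1.6]],"turn":[0,0.1,0.2,0.3,0.42]}'; python3 -c "
from h import *
units((.46,.0,.16,2.15),(.47,-.10,.16,1.687))"
```

```text
clock: 3.83
tcp_pos: [0.4611, 0.1956, 0.1526]
orientation: [0.001, 0.204, 0.979, 0.0]
wrist_force: [0.5, -0.7, -0.5]
finger_gap: 0.0114
pose [0.4611 0.1956 0.1526 2.7299] t 3.83
[-1.93 -4.49 -0.18] turn 0.58
[-3.16 -6.68 -0.18] turn 1.043
```

```bash
python3 -m crank '{"travel":[[-0.38,-0.9,-0.1],[-0.77,-1.8,-0.1],[-1.15,-2.7,-0.1],[-1.54,-3.6,-0.1],[-1.93,-4.49,-0.1]],"turn":[0.11,0.22,0.34,0.46,0.58]}' >/dev/null; python3 -m crank '{"travel":[[0,0,0],[0,0,0]],"turn":[0,0]}'; python3 -c "
from h import *
units((.47,-.12,.16,1.687),seat(.58,.16),seat(.58,.10))"
```

```text
clock: 4.42
tcp_pos: [0.4608, -0.0008, 0.1543]
orientation: [-0.001, 0.476, 0.88, -0.0]
wrist_force: [-0.4, 0.3, -0.5]
finger_gap: 0.0114
pose [ 4.6080e-01 -8.0000e-04  1.5430e-01  2.1505e+00] t 4.42
[-2.62 -1.44 -0.14] turn 0.463
[-4.51  0.05 -0.14] turn 0.465
[-4.51  0.05  1.36] turn 0.465
```

```bash
python3 -m crank '{"travel":[[-0.5,-0.3,0],[-1.1,-0.6,0],[-1.7,-0.9,0],[-2.2,-1.2,0],[-2.62,-1.4,0]],"turn":[0.1,0.2,0.3,0.4,0.465]}' >/dev/null; python3 -m crank '{"travel":[[0,0,0],[0,0,0]],"turn":[0,0]}'; python3 -c "
from h import *
units(seat(.58,.16),seat(.58,.10),seat(.58,.075))"
```

```text
clock: 5.0
tcp_pos: [0.4724, -0.1163, 0.1545]
orientation: [-0.001, 0.663, 0.749, 0.0]
wrist_force: [-0.5, 0.2, -2.2]
finger_gap: 0.0115
pose [ 0.4724 -0.1163  0.1545  1.6916] t 5.0
[-1.12  2.11 -0.14] turn 0.007
[-1.12  2.11  1.36] turn 0.007
[-1.12  2.11  1.99] turn 0.007
```

```bash
python3 -m crank '{"travel":[[-0.4,0.7,0],[-0.8,1.4,0.3],[-1.12,2.11,0.8],[-1.12,2.11,1.5],[-1.12,2.11,1.75]],"turn":[0,0,0.007,0.007,0.007]}' >/dev/null; python3 -m crank '{"travel":[[0,0,0],[0,0,0],[0,0,0]],"turn":[0,0,0]}'
python3 - <<'E'
from h import *
import cv2
units(seat(.58,.039))
o=[]
for n,(r,c) in {"top":(130,360),"scene":(190,365)}.items():
    f=read_camera(n);a=f['image'][r:r+100,c:c+110,::-1];o.append(cv2.resize(a,None,fx=3.6,fy=3.6,interpolation=2))
cv2.imwrite('pics/s1.png',np.hstack(o))
E
```

```text
clock: 5.67
tcp_pos: [0.5617, -0.1507, 0.0866]
orientation: [0.0, 0.666, 0.746, 0.0]
wrist_force: [1.1, -0.2, -1.5]
finger_gap: 0.0113
pose [ 0.5617 -0.1507  0.0866  1.6845] t 5.67
[ 0.   -0.01  1.19] turn -0.001
```

View pics/s1.png

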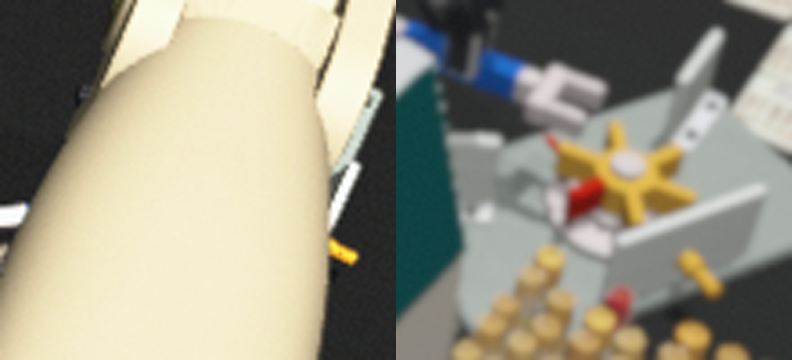

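Run:
```python
from h import *
c=read_camera("scene");p=pose()
w=world(c,[[365+(q[0]-396)/3.6,190+q[1]/3.6] for q in [(604,84),(581,115),(537,68),(525,95)]],p[2]+.010)
d=-np.array([np.cos(p[3]),np.sin(p[3])]);n=np.array([-d[1],d[0]])
for q in w: print(((q-p[:2])@d).round(4),((q-p[:2])@n).round(4))
# lug tip plain (560,150) crop, red tip(570,195)
for q in [(562,152),(570,190)]:
    x=world(c,[[365+(q[0]-396)/3.6,190+q[1]/3.6]],.054)[0]-nut;print(ang(x)-psi,np.linalg.norm(x))
```

```text
0.0891 0.0187
0.0878 -0.0163
0.0476 0.0104
0.0515 -0.0176
0.7637958276754462 0.035026526403930176
1.7006118941621762 0.03959732974999269
```

The jaw is where it should be: the tips measure about 88 mm ahead and are centred to about 1 mm. I'll lower it over the plain lug.

```bash
python3 -m crank '{"travel":[[0,0,0.3],[0,0,0.6],[0,0,0.9],[0,0,1.2],[0,0,1.2]],"turn":[0,0,0,0,0]}'
python3 - <<'E'
from h import *
import cv2
units(*[seat(t,.039) for t in (.46,.34,.22,.10)])
f=read_camera("scene");a=f['image'][190:290,365:475,::-1]
cv2.imwrite('pics/s2.png',cv2.resize(a,None,fx=4,fy=4,interpolation=2))
E
```

```text
clock: 6.23
tcp_pos: [0.5605, -0.1513, 0.0362]
orientation: [-0.001, 0.666, 0.746, -0.0]
wrist_force: [-0.8, 0.2, -2.3]
finger_gap: 0.0114
pose [ 0.5605 -0.1513  0.0362  1.6826] t 6.23
[-0.01  0.37 -0.07] turn 0.118
[-0.07  0.7  -0.07] turn 0.238
[-0.17  1.03 -0.07] turn 0.358
[-0.31  1.34 -0.07] turn 0.478
```

View pics/s2.png

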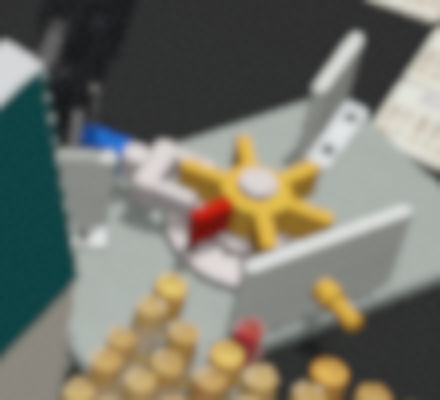

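The plain lug, at crop (195,168), sits between the prongs and there is no contact force. First stroke.

```bash
python3 -m crank '{"travel":[[-0.01,0.3,-0.05],[-0.05,0.6,-0.07],[-0.1,0.83,-0.07],[-0.18,1.06,-0.07],[-0.31,1.34,-0.07]],"turn":[0.1,0.2,0.28,0.37,0.478]}'
python3 - <<'E'
from h import *
units(*[seat(t,.039) for t in (0,-.1,-.2,-.3,-.4)])
E
```

```text
clock: 6.7
tcp_pos: [0.6163, -0.1579, 0.0416]
orientation: [0.0, 0.825, 0.565, -0.0]
wrist_force: [-2.8, -0.0, -1.3]
finger_gap: 0.0116
pose [ 0.6163 -0.1579  0.0416  1.2001] t 6.7
[-0.01  0.26  0.06] turn 0.095
[-0.05  0.54  0.06] turn 0.195
[-0.12  0.81  0.06] turn 0.295
[-0.22  1.08  0.06] turn 0.395
[-0.34  1.34  0.06] turn 0.495
```

```bash
python3 -m crank '{"travel":[[-0.01,0.26,0.06],[-0.05,0.54,0.06],[-0.12,0.81,0.06],[-0.22,1.08,0.06],[-0.34,1.34,0.06]],"turn":[0.095,0.195,0.295,0.395,0.495]}'
python3 - <<'E'
from h import *
units(*[seat(t,.039) for t in (-.48,-.56,-.64)])
E
```

```text
clock: 7.12
tcp_pos: [0.662, -0.1898, 0.0392]
orientation: [-0.0, 0.939, 0.345, 0.0]
wrist_force: [-1.2, 0.3, -0.8]
finger_gap: 0.0118
pose [ 0.662  -0.1898  0.0392  0.705 ] t 7.12
[-0.03  0.22  0.01] turn 0.08
[-0.05  0.45  0.01] turn 0.16
[-0.1   0.67  0.01] turn 0.24
```

```bash
python3 -m crank '{"travel":[[-0.03,0.22,0.01],[-0.05,0.45,0.01],[-0.1,0.63,0.01],[-0.1,0.63,0.01]],"turn":[0.08,0.16,0.225,0.225]}'
python3 - <<'E'
from h import *
import cv2
units(seat(-.62,.039))
f=read_camera("scene");a=f['image'][190:290,365:475,::-1]
cv2.imwrite('pics/s3.png',cv2.resize(a,None,fx=5,fy=5,interpolation=2))
E
```

```text
clock: 7.45
tcp_pos: [0.6762, -0.2127, 0.0389]
orientation: [0.001, 0.971, 0.239, 0.001]
wrist_force: [-0.2, 1.1, -1.0]
finger_gap: 0.0115
pose [ 0.6762 -0.2127  0.0389  0.4823] t 7.45
[ 0.   -0.05 -0.  ] turn -0.003
```

View pics/s3.png

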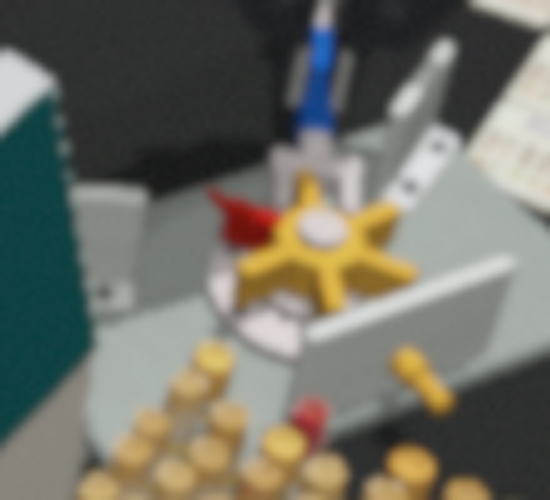

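Run:
```python
from h import *
c=read_camera("scene")
P=lambda q:[[365+q[0]/5,190+q[1]/5]]
print("hub",world(c,P((320,227)),.06))
for k,q in enumerate([(228,218),(308,178),(395,208),(412,272),(333,303),(243,272)]):
    x=world(c,P(q),.054)[0]-nut;print(round((ang(x)-psi+k*1.0472+1)%6.283-1,3),np.linalg.norm(x).round(4))
print("spike",[ (ang(x)-psi,np.linalg.norm(x)) for x in world(c,P((213,190)),.014)-nut])
```

```text
hub [[ 0.57405434 -0.26923772]]
0.903 0.0355
0.409 0.0361
0.431 0.046
0.581 0.0488
0.665 0.045
0.75 0.0427
spike [(np.float64(-0.08325026233399213), np.float64(0.07431238005553074))]
```

The red lug is now about 0.6 rad short of the mark (nut value about 1.05), as expected. Next I'll back off slightly, lift, and swing back to the red lug.

```bash
python3 -m crank '{"travel":[[0.03,-0.35,0],[0.03,-0.35,-0.4],[0.03,-0.35,-0.9],[0.03,-0.35,-1.5],[0.03,-0.35,-1.6]],"turn":[-0.11,-0.11,-0.11,-0.11,-0.11]}'; python3 -m crank '{"travel":[[0,0,0],[0,0,0]],"turn":[0,0]}'
python3 - <<'E'
from h import *
units(*[seat(t,.1) for t in (-.41,-.3,-.19,-.08,.04)])
E
```

```text
clock: 7.97
tcp_pos: [0.6715, -0.1992, 0.1067]
orientation: [0.002, 0.956, 0.294, 0.003]
wrist_force: [1.2, -0.7, -0.8]
finger_gap: 0.012
clock: 8.13
tcp_pos: [0.6693, -0.1985, 0.1013]
orientation: [0.0, 0.956, 0.294, 0.0]
wrist_force: [-0.0, 0.0, -2.0]
finger_gap: 0.0118
pose [ 0.6693 -0.1985  0.1013  0.5958] t 8.13
[-0.05 -0.26  0.03] turn -0.099
[-0.09 -0.57  0.03] turn -0.209
[-0.18 -0.87  0.03] turn -0.319
[-0.29 -1.16  0.03] turn -0.429
[-0.45 -1.47  0.03] turn -0.549
```

```bash
python3 -m crank '{"travel":[[-0.05,-0.26,0],[-0.09,-0.57,0],[-0.18,-0.87,0],[-0.29,-1.16,0],[-0.45,-1.47,0]],"turn":[-0.099,-0.209,-0.319,-0.429,-0.549]}'
python3 - <<'E'
from h import *
units(*[seat(t,.1) for t in (.15,.26,.37,.48,.58)])
E
```

```text
clock: 8.55
tcp_pos: [0.6201, -0.1591, 0.099]
orientation: [-0.001, 0.839, 0.544, -0.001]
wrist_force: [-0.7, -0.4, -1.8]
finger_gap: 0.0116
pose [ 0.6201 -0.1591  0.099   1.1501] t 8.55
[-0.02 -0.27 -0.03] turn -0.105
[-0.07 -0.58 -0.03] turn -0.215
[-0.16 -0.88 -0.03] turn -0.325
[-0.27 -1.17 -0.03] turn -0.435
[-0.41 -1.43 -0.03] turn -0.535
```

```bash
python3 -m crank '{"travel":[[-0.02,-0.27,0],[-0.07,-0.58,0],[-0.16,-0.88,0],[-0.27,-1.17,0],[-0.41,-1.43,0]],"turn":[-0.105,-0.215,-0.325,-0.435,-0.535]}'; python3 -m crank '{"travel":[[0,0,0],[0,0,0]],"turn":[0,0]}'
python3 - <<'E'
from h import *
import cv2
units(*[seat(t,.039) for t in (.56,.58,.6)])
f=read_camera("scene");a=f['image'][190:290,365:475,::-1]
cv2.imwrite('pics/s4.png',cv2.resize(a,None,fx=5,fy=5,interpolation=2))
E
```

```text
clock: 8.97
tcp_pos: [0.5606, -0.1503, 0.0993]
orientation: [-0.002, 0.666, 0.746, -0.001]
wrist_force: [-0.0, -0.3, -0.9]
finger_gap: 0.0115
clock: 9.13
tcp_pos: [0.5616, -0.1509, 0.1]
orientation: [-0.001, 0.669, 0.743, -0.0]
wrist_force: [1.2, -0.8, -1.8]
finger_gap: 0.0115
pose [ 0.5616 -0.1509  0.1     1.6763] t 9.13
[0.01 0.05 1.53] turn 0.011
[ 0.01 -0.    1.53] turn -0.009
[ 0.01 -0.06  1.53] turn -0.029
```

View pics/s4.png

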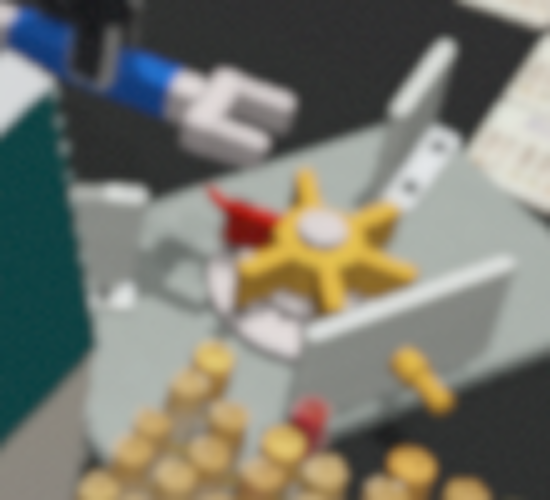

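The nut stayed put while the spanner was lifted, and the red lug (crop 240,222) is where the plain lug was at the first seating. Lowering.

```bash
python3 -m crank '{"travel":[[0,0,0.4],[0,0,0.8],[0,0,1.2],[0,0,1.53],[0,0,1.53]],"turn":[0,0,0,0,0]}'
python3 - <<'E'
from h import *
import cv2
units(*[seat(t,.039) for t in (.48,.37,.26,.15,.04)])
f=read_camera("scene");a=f['image'][190:290,365:475,::-1]
cv2.imwrite('pics/s5.png',cv2.resize(a,None,fx=5,fy=5,interpolation=2))
E
```

```text
clock: 9.6
tcp_pos: [0.5613, -0.1505, 0.0367]
orientation: [-0.002, 0.668, 0.744, -0.001]
wrist_force: [0.3, 0.9, -1.7]
finger_gap: 0.0115
pose [ 0.5613 -0.1505  0.0367  1.6773] t 9.6
[-0.02  0.29 -0.06] turn 0.092
[-0.06  0.6  -0.06] turn 0.202
[-0.14  0.9  -0.06] turn 0.312
[-0.26  1.19 -0.06] turn 0.422
[-0.4   1.47 -0.06] turn 0.532
```

View pics/s5.png

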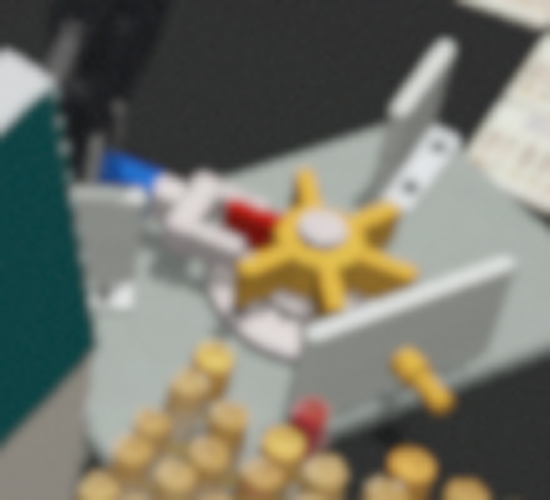

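The red lug is between the prongs. Second stroke.

```bash
python3 -m crank '{"travel":[[-0.02,0.29,-0.05],[-0.06,0.6,-0.05],[-0.14,0.9,-0.05],[-0.26,1.19,-0.05],[-0.4,1.47,-0.05]],"turn":[0.092,0.202,0.312,0.422,0.532]}'
python3 - <<'E'
from h import *
units(*[seat(t,.039) for t in (-.04,-.12,-.2)])
E
```

```text
clock: 10.07
tcp_pos: [0.6235, -0.1608, 0.0427]
orientation: [-0.0, 0.842, 0.54, -0.0]
wrist_force: [-2.2, -1.1, -1.5]
finger_gap: 0.0115
pose [ 0.6235 -0.1608  0.0427  1.1405] t 10.07
[-0.01  0.17  0.09] turn 0.075
[-0.04  0.4   0.09] turn 0.155
[-0.08  0.62  0.09] turn 0.235
```

```bash
python3 -m crank '{"travel":[[-0.01,0.17,0.05],[-0.04,0.4,0.05],[-0.08,0.62,0.05],[-0.08,0.62,0.05],[-0.08,0.62,0.05]],"turn":[0.075,0.155,0.235,0.235,0.235]}'
python3 - <<'E'
from h import *
import cv2
units(seat(-.2,.039),seat(-.06,.039),seat(-.06,.10))
f=read_camera("scene");a=f['image'][190:290,365:475,::-1]
cv2.imwrite('pics/s6.png',cv2.resize(a,None,fx=5,fy=5,interpolation=2))
E
```

```text
clock: 10.48
tcp_pos: [0.645, -0.1742, 0.0406]
orientation: [0.0, 0.898, 0.441, 0.0]
wrist_force: [-0.3, 0.7, -1.6]
finger_gap: 0.0116
pose [ 0.645  -0.1742  0.0406  0.9134] t 10.48
[-0.   -0.    0.04] turn 0.008
[-0.03 -0.4   0.04] turn -0.132
[-0.03 -0.4  -1.48] turn -0.132
```

View pics/s6.png

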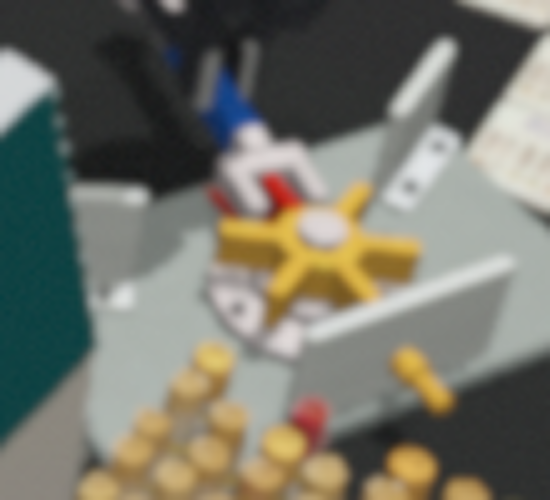

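The red lug is in line with the mark, and the prongs are still around it. I'll back off, lift, and retrace the carry path to the original open spot.

```bash
python3 -m crank '{"travel":[[-0.03,-0.4,0],[-0.03,-0.4,-0.5],[-0.03,-0.4,-1.2],[-0.03,-0.4,-2],[-0.03,-0.4,-2.8]],"turn":[-0.115,-0.12,-0.12,-0.12,-0.12]}'
python3 - <<'E'
from h import *
units(seat(.58,.155),(.472,-.1163,.155,1.69))
E
```

```text
clock: 10.95
tcp_pos: [0.6299, -0.1646, 0.1532]
orientation: [-0.0, 0.869, 0.494, -0.0]
wrist_force: [1.2, -0.2, -1.8]
finger_gap: 0.0117
pose [ 0.6299 -0.1646  0.1532  1.0336] t 10.95
[-0.58 -1.65 -0.05] turn -0.651
[-0.98 -4.01 -0.05] turn -0.656
```

Run:
```python
from h import *
units((.55,-.17,.155,1.15),(.48,-.15,.155,1.4))
```

```text
pose [ 0.6299 -0.1646  0.1532  1.0336] t 10.95
[-1.14 -1.65 -0.05] turn -0.116
[-1.6  -3.41 -0.05] turn -0.366
```

```bash
python3 -m crank '{"travel":[[-0.5,-0.7,0],[-1.0,-1.4,0],[-1.2,-2.0,0],[-1.4,-2.7,0],[-1.6,-3.41,0]],"turn":[0,-0.03,-0.13,-0.24,-0.36]}'
python3 - <<'E'
from h import *
units((.47,-.10,.16,1.687),(.46,.0,.16,2.15))
E
```

```text
clock: 11.37
tcp_pos: [0.4795, -0.1497, 0.1525]
orientation: [0.001, 0.765, 0.644, 0.0]
wrist_force: [0.5, 0.0, -0.7]
finger_gap: 0.0118
pose [ 0.4795 -0.1497  0.1525  1.3987] t 11.37
[ 1.18 -0.45 -0.19] turn -0.288
[ 3.6  -1.12 -0.19] turn -0.751
```

```bash
python3 -m crank '{"travel":[[0.6,-0.2,-0.1],[1.2,-0.4,-0.2],[1.8,-0.6,-0.2],[2.4,-0.8,-0.2],[3.0,-0.95,-0.2]],"turn":[-0.11,-0.23,-0.35,-0.47,-0.58]}'
python3 - <<'E'
from h import *
units((.46,.12,.16,2.55),(.47,.2,.16,2.9),(.5205,.3037,.1,3.155))
E
```

```text
clock: 11.78
tcp_pos: [0.464, -0.024, 0.1608]
orientation: [0.001, 0.549, 0.836, 0.0]
wrist_force: [-0.2, -0.0, -1.5]
finger_gap: 0.0113
pose [ 0.464  -0.024   0.1608  1.9788] t 11.78
[3.34 1.34 0.02] turn -0.571
[5.08 2.36 0.02] turn -0.921
[6.96 4.55 1.52] turn -1.176
```

```bash
python3 -m crank '{"travel":[[0.7,0.25,0],[1.4,0.5,0],[2.1,0.8,0],[2.8,1.1,0],[3.4,1.35,0]],"turn":[-0.11,-0.23,-0.35,-0.46,-0.571]}'
python3 - <<'E'
from h import *
units((.47,.2,.16,2.9),(.5205,.3037,.13,3.155))
E
```

```text
clock: 12.2
tcp_pos: [0.461, 0.123, 0.1607]
orientation: [0.001, 0.291, 0.957, 0.0]
wrist_force: [0.5, 0.1, -1.0]
finger_gap: 0.0116
pose [0.461  0.123  0.1607 2.5506] t 12.2
[0.89 1.72 0.02] turn -0.349
[1.28 4.58 0.77] turn -0.604
```

```bash
python3 -m crank '{"travel":[[0.4,0.9,0],[0.9,1.8,0],[1.0,2.7,0],[1.15,3.65,0.2],[1.28,4.58,0.4]],"turn":[-0.12,-0.24,-0.36,-0.48,-0.604]}'; python3 -m crank '{"travel":[[0,0,0],[0,0,0]],"turn":[0,0]}'
python3 - <<'E'
from h import *
import cv2
units((.5205,.3037,.0095,3.155))
c=read_camera("top");im=c["image"].astype(int)
m=((im[...,0]>130)&(im[...,1]<90)&(im[...,2]<90)).astype(np.uint8);m[:, :380]=0;m[:150]=0;m[230:]=0
n,l,s,ce=cv2.connectedComponentsWithStats(m)
for k in range(1,n):
    if s[k,4]>4:
        x=world(c,[ce[k]],.054)[0]-nut;print(s[k],ce[k].round(1),(ang(x)-psi).round(3),np.linalg.norm(x).round(4))
cv2.imwrite('pics/f1.png',cv2.resize(c["image"][125:250,365:475,::-1],None,fx=4,fy=4,interpolation=2))
E
```

```text
clock: 12.62
tcp_pos: [0.5229, 0.3036, 0.1452]
orientation: [0.001, -0.007, 1.0, 0.0]
wrist_force: [1.0, -0.8, -1.4]
finger_gap: 0.0115
clock: 12.78
tcp_pos: [0.5219, 0.3028, 0.1429]
orientation: [-0.001, -0.004, 1.0, -0.0]
wrist_force: [-0.6, -0.6, -1.5]
finger_gap: 0.0115
pose [ 0.5219  0.3028  0.1429 -3.1329] t 12.78
[0.04 0.02 3.33] turn -0.005
[397 175   9   5  15] [401.1 177. ] 0.141 0.0681
[411 177  10   7  30] [415.5 179.6] -0.016 0.031
```

The top view puts the red lug at −0.016 rad from holder x (nut value about 1.67), so it is at the mark. Laying the fork down.

```bash
python3 -m crank '{"travel":[[0,0,0.9],[0,0,1.8],[0,0,2.5],[0,0,3.0],[0,0,3.2]],"turn":[0,0,0,0,0]}'; python3 -m crank '{"travel":[[0,0,0.06],[0,0,0.1],[0,0,0.13],[0,0,0.13],[0,0,0.13]],"turn":[0,0,0,0,0]}'
```

```text
clock: 13.25
tcp_pos: [0.5198, 0.2989, 0.0137]
orientation: [-0.002, -0.002, 1.0, -0.001]
wrist_force: [1.0, -1.0, -2.0]
finger_gap: 0.0115
clock: 13.67
tcp_pos: [0.5235, 0.3017, 0.0124]
orientation: [0.001, -0.003, 1.0, 0.001]
wrist_force: [0.0, -0.0, -2.6]
finger_gap: 0.0116
```

```bash
python3 -m crank '{"travel":[[0,0,0.05],[0,0,0.08],[0,0,0.08],[0,0,0.08]],"turn":[0,0,0,0]}'
```

```text
clock: 14.0
tcp_pos: [0.5231, 0.3016, 0.0087]
orientation: [0.001, -0.003, 1.0, 0.0]
wrist_force: [-1.9, -0.4, 5.6]
finger_gap: 0.0112
```

It's touching down, at the same height and force as at the grasp. Releasing slowly, then retreating upward.

```bash
python3 -m crank '{"travel":[[0,0,0],[0,0,0],[0,0,0],[0,0,0],[0,0,0]],"turn":[0,0,0,0,0]}' 70; python3 -m crank '{"travel":[[0,0,0],[0,0,0],[0,0,0],[0,0,-0.3],[0,0,-0.7]],"turn":[0,0,0,0,0]}' ; python3 -m crank '{"travel":[[0,0,-0.8],[0.3,0,-1.6],[0.6,-0.0,-2.4],[1.0,0.0,-3.2],[1.5,0.0,-4]],"turn":[0,0,0,0,0]}'; python3 -m crank '{"travel":[[0,0.8,0],[0,1.6,0],[0,2.4,0],[0,3.2,0],[0,3.2,0]],"turn":[0,0,0,0,0]}'
python3 - <<'E'
from h import *
import cv2
c=read_camera("top");cv2.imwrite('pics/end.png',c["image"][120:290,150:480,::-1].repeat(2,0).repeat(2,1));print(get_state()["clock"])
E
```

```text
clock: 14.42
tcp_pos: [0.5224, 0.3013, 0.0075]
orientation: [-0.0, -0.003, 1.0, -0.0]
wrist_force: [0.6, 0.6, -0.9]
finger_gap: 0.0697
clock: 14.83
tcp_pos: [0.5211, 0.3007, 0.0344]
orientation: [-0.002, -0.003, 1.0, -0.001]
wrist_force: [-0.1, 0.0, -0.1]
finger_gap: 0.07
clock: 15.25
tcp_pos: [0.4624, 0.3008, 0.1971]
orientation: [0.0, -0.002, 1.0, 0.0]
wrist_force: [0.4, 0.5, 0.0]
finger_gap: 0.0703
clock: 15.67
tcp_pos: [0.4614, 0.4338, 0.1953]
orientation: [0.0, -0.005, 1.0, 0.001]
wrist_force: [0.6, -0.4, -0.2]
finger_gap: 0.07
15.7167
```

View pics/end.png

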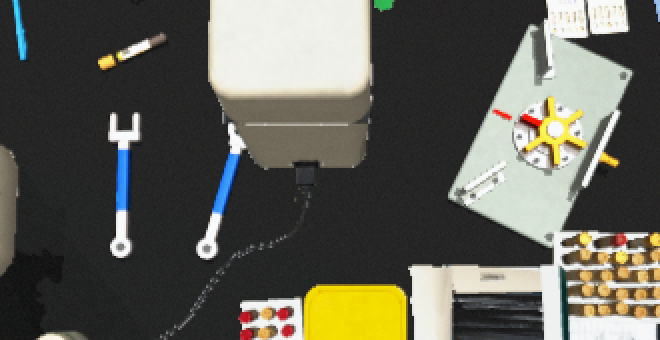

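The red lug at (533,121) points along the red mark at (503,115). The fork lies flat at (122,185), the ring spanner hasn't moved, and the arm is clear.

```bash
python3 -c "
from workcell import *
hand_in()"
```

```text
the job is handed in; nothing more can be done
```

I tightened the nut with the fork spanner in two strokes: first on the plain lug to about 1.05 rad, then, after lifting off and swinging back, on the red lug. I laid the spanner back where it had been, clear of the holder, and handed in at about 15.7 s. `hand_in()` reports no verdict.

**Last checks**
- **Nut:** the top camera put the red lug at −0.016 rad from the mark, which is a nut value of about 1.67.
- **Spanners:** the last picture showed the fork spanner lying on the worktop and the ring spanner where it started. I judged both by eye.
- **Robot:** the arm was clear and touching nothing, and measured wrist forces stayed below 10 N.

**Readings that disagreed**
- **Grip width:** the finger opening read about 11.5 mm on a 15 mm sleeve, but the grip held throughout.
- **Nut position:** the scene camera placed the nut about 5 mm from the top camera's estimate. I used the top camera, and both seatings were clean.
- **Dispenser:** from the stated footprint, the handle end should have come very close to or overlapped it during the swings. No contact showed in the forces.

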